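# Present the master key to the foyer scanner

## Task

Sign out the master key: slide the red grip of the code scanner's shutter so that its window is fully open, then pick the orange-headed key up from the glass tray and carry it over the rail of the nickel key holder to the scanner. Finish while still holding the key level and still about 15 mm above the middle of the window, its length in line with the window's long side (blade to either end), with neither the key nor the gripper touching the scanner. The key must never touch the scanner, and leave the tray, key holder, dish, remote, mail stand, plant and bottle standing where they are.

Things in the scene. Friction and masses are not known exactly. Their poses are not given: they have to be found in the camera images.
- scanner: Code scanner fixed to the ledge: flat dark housing 200 x 120 mm (its x, y), grey top face at z = 45 mm, glass window near the -x end, two aluminium rails 6 mm high on top along x at y = +-38 mm guiding the shutter. Origin: centre of underside. x runs from window to parked shutter, roughly away from the robot (within 0.3 rad). It is left or right of the key holder.
- window (a point): Centre of the scanner's dark glass window (70 mm along x, 50 mm along y, pale 3 mm frame), flush in the top face, 45 mm above the ledge and 45 mm from the scanner's origin towards its -x. Axes as the scanner's: x along the window's long side, z up.
- shutter (a joint): Travel in m of the flat aluminium shutter (84 x 70 mm, its upper side 5 mm above the top face) over the window: 0 closed, 0.082 fully open at the end stop; it opens along the scanner's +x. It slides with about 2 N of friction and stays where it is left; it starts 0 to 0.02 open.
- shutter_grip (a point): Centre of the red upright grip on the shutter, moving with it: a rib 14 mm thick along the scanner's x, 36 mm wide along y; its top is 9 mm above this point, the shutter's plate 8 mm below it. Fully open it stands 112 mm from the window's centre along +x. Axes as the scanner's.
- key_center (a point): Centre of the key's orange head, half-way up. Head 62 mm long (x), 38 wide (y), 16 thick (z); the underside, with the code label, is 8 mm below this point. A steel blade 9 mm wide, 3 mm thick projects at half height from the +x end to 77 mm from the centre, a wire eye from the -x end to 42 mm. About 0.09 kg. It lies flat, code down, on the tray's floor at any angle.
- tray: Square glass tray 165 x 165 mm, wall 20 mm high and 6 mm thick, floor 6 mm thick, loose, about 0.9 kg. Origin: centre of its underside. It stands on the other side of the key holder from the scanner.
- key_holder: Brushed nickel key holder, loose, 1.3 kg: base plate 260 x 90 x 10 mm, two posts and a rail 256 mm long along its x, 14 mm wide, with spring clips and hung keys under it; the rail's top is 162 mm above the ledge. Origin: centre of underside. It stands between tray and scanner, its x pointing roughly away from the robot.
- dish: Hexagonal blue ceramic dish with coins, about 125 mm across, 34 mm high, at the back. Origin: centre of its underside.
- remote: White plastic remote 150 x 44 x 18 mm lying to the left. Origin: centre of its underside, x along its length.
- mail_stand: Folding wooden stand holding a closed blue plastic mail folder, 230 mm wide (y), about 150 mm deep, 210 mm high, at the back. Origin: centre of its footprint, on the ledge.
- plant: Small green plant in a terracotta pot, 80 mm across, 120 mm high, at the back. Origin: centre of its underside.
- sanitiser: Clear pump bottle, 60 mm across, 156 mm high, to the right. Origin: centre of its underside.
Mind the look-alikes: they are no part of the job. Leave any green look-alike of the part that bears key_center alone.

How it is judged:
On the way, in this order (a step that is already met when the one before it is completed fails the run):
1. the shutter is slid fully open while the key still lies in the tray (value of joint shutter above 0.077 m and horizontal distance between key_center and tray below 0.06 m), for 0.2 s.
2. the held key passes above the rail of the key holder (y of key_center in the frame of key_holder between -0.045 and 0.045 m and x of key_center in the frame of key_holder between -0.17 and 0.17 m and z of key_center in the frame of key_holder above 0.17 m and contact force between key and the fingers above 0.5 N), for 0.04 s.
At the end, for the whole second after the job is handed in: Shutter open at least 77 of 82 mm; key held still, level within 0.12 rad, head centre within 10 mm of the window centre in plan, length within 0.14 rad of the window's long side either way round, underside 6 to 25 mm above the glass, neither key nor gripper touching the scanner (value of joint shutter above 0.077 m and horizontal distance between key_center and window below 0.01 m and z of key_center in the frame of window between 0.014 and 0.033 m and angle between the x axis of key_center and the x axis of window, either way round below 0.14 rad and angle between key_center's own z axis and vertical below 0.12 rad and linear speed of key below 0.02 m/s and angular speed of key below 0.3 rad/s and contact force between key and the fingers above 0.5 N and contact force between key and scanner below 0.1 N and contact force between each of the arm, the fingers and scanner below 0.3 N); the arm keeps its last pose, push and grip.
It fails at once if the key touches the scanner (contact force between key and scanner above 0.5 N).
It fails at once if the glass tray is shoved more than 30 mm or tipped (distance of tray from where it was at the start of the episode above 0.03 m or angle between tray's own z axis and vertical above 0.25 rad).
It fails at once if the key holder is shoved more than 15 mm or tipped (distance of key_holder from where it was at the start of the episode above 0.015 m or angle between key_holder's own z axis and vertical above 0.25 rad).
It fails at once if the dish, remote, mail stand, plant or bottle is shoved more than 20 mm or tipped (distance of any of dish, remote, mail_stand, plant, sanitiser from where it was at the start of the episode above 0.02 m or angle between any of dish, remote, mail_stand, plant, sanitiser's own z axis and vertical above 0.25 rad).
It also fails if it takes over 66 s, if anything falls off the work surface, if the arm or the gripper's body presses on something with over 40 N, if the wrist force passes 120 N, or if a joint passes its speed limit or range.

## Robot

A 6-joint arm with a two-finger parallel gripper is mounted at the origin on the work surface. World frame = base frame: x ahead of the robot, y to its left, z up, the work surface at z = 0. Lengths are in m, angles in rad, forces in N, time in s.
With the tool pointing down it reaches from about 0.225 to 0.875 m from the base axis. Payload 3.4 kg.
Tool frame: the origin (TCP) lies at the very end of the fingers, on their centre line; the grasp point (between the pads) lies 19 mm behind it; z points along the fingers, y is the direction in which the jaws open and shut (so a half turn about z gives the same grasp; the last joint's range is limited). The gripper opens to 85 mm and grips with 20 to 120 N. Pads are 22 mm wide; open, the fingers measure 114 mm over their backs; the gripper's body (76 mm by 85 mm) begins 54 mm behind the grasp point. The pads swing forward as they close: fully open they stand 13 mm farther back than shut.
Start: joints at [1.03, 0.276, 1.505, -0, 1.361, -0.121], TCP at [0.234, 0.525, 0.231] pointing down, gripper open.
Joint ranges: [-2.89, 2.89], [-0.75, 2.08], [0.22, 2.7], [-1.18, 4.32], [0.11, 2.71], [-2.7, 2.7]. Speed limits (rad/s): [2.57, 2.57, 3.14, 3.14, 3.14, 3.14].

## Interface

Orientations are given as a unit quaternion [w, x, y, z].
In Python, from rig import telemetry, cams, sign_off, spotter gives the robot as it stands.
- The arm moves only by the tool servo_tool, never from a script. Its argument "steps" is a list of rows, each a list of 6 numbers: the shift along the tool's x, y, z in mm, then the turn, a rotation vector about the tool's x, y, z in degrees. In form: [[x, y, z, ax, ay, az], ...]. A call has 1 to 8 rows; each row is the pose to reach, as a shift and turn from the pose commanded when the call began, along the tool's axes at that moment; what a row does not reach only later rows make up. A row lasts 1/10 s, in which the tool goes at most 50 mm and 8.59 degrees, less where a joint would pass 70% of its speed; a pose out of reach is approached as far as the arm can. A call with a gripper value outside its range is refused whole. "hand" is the closure in counts, from 0 (fully open) to 255 (shut), set as the call begins (left out, the last holds). The fingers move at their own pace and stop on an object; "grip_force" is the grip in N (left out, the last holds). Time passes only in rows, so rows that repeat a pose let the fingers close. It gives the time, the measured TCP pose, the force and the opening at its end, in the units of the state.
- telemetry.get_state(): the state, without advancing time (a new reading comes with each control period).
- cams.get_image(name): name is "side" or "top"; returns (picture, depth): 400x640x3 uint8, red, green, blue; 400x640 float32, m along the optical axis (not along the pixel's ray), 0 where there is no reading.
- cams.camera_model(name): a dict with "camera_matrix" (3x3 intrinsics, pixels), "origin" and "rotation" of the camera in the world. Camera axes: x right, y up, looking along -z (the intrinsics and any distortion apply to the point x, -y, -z); pixel columns grow to the right and rows downward; lengths in m; the calibration is good to about 2 mm. A picture is of the moment at which its call begins. camera_model takes no time and is no camera call.
- sign_off(): hands the job in, once; it reports no verdict.
Trained networks look in the newest picture that a camera, given by its name, has taken for a name from the list of things; names that differ only in an ending like _2 or _b are one class to them, and where a whole thing is asked for, a point or a joint stands for the part that bears it (a point fixed in the world has none). Each returns a list of dicts, best first, with "conf" (0 to 1); they miss things now and then, are a little off and sometimes report something else, mostly with a low value. They report only what shows in the picture. A call takes as long as a camera call. They do not tell look-alikes from the thing itself.
- spotter.outline_of(query, camera): "region" (400x640 bool, what is visible of it) and "rect" ([left, top, width, height] in pixels, round what is visible of it).
The state is a dict: "clock": time; "qpos": joint angles; "qd": joint speeds; "effort": joint torques, N m; "position": TCP position; "ee_rot": TCP orientation; "contact_force": force on the tool from outside, world axes, zero at the start; "moment": the same for the moment, N m; "width": finger opening in m.
Only numpy, scipy, OpenCV 4.12 (cv2) and the standard library are available. Lean on these libraries where they do the work, as an engineer would, in place of code of your own. Each camera call takes 0.05 s, during which the arm holds its last target.

## Working session

There is one attempt and no reset: what is moved stays moved. The work goes in short steps, Python scripts to look and compute and a tool call to move; the robot and the scene stay as the last step left them, time stands still between calls to the robot, and variables do not carry over. Pictures are saved under pics/ and viewed, and the job is handed in when it is done.

Besides the shell and the picture viewer there is one more tool, called after ">>>" by a JSON object that holds its "op" and its "data", one argument or row to a line. servo_tool: Moves the arm, as the interface text tells. Its arguments: {"type":"object","properties":{"steps":{"type":"array","items":{"type":"array","items":{"type":"number"}}},"hand":{"type":"number"},"grip_force":{"type":"number"}},"required":["steps"]}

```bash
mkdir -p pics; ls; python3 - <<'E'
from rig import telemetry, cams
import cv2
s=telemetry.get_state();print(s)
for n in ("side","top"):
    im,d=cams.get_image(n);cv2.imwrite(f"pics/{n}0.png",im[:,:,::-1]);print(cams.camera_model(n))
E
```

```text
pics
{'clock': 0.0, 'qpos': array([ 1.03001013e+00,  2.76602066e-01,  1.50609558e+00,  4.21794674e-06,
        1.36071581e+00, -1.20989559e-01]), 'qd': array([ 0.00072174, -0.00137531, -0.00023888,  0.00010646, -0.00086285,
       -0.00060684]), 'effort': array([ 1.08872693e-03, -4.16784418e+01, -2.45808470e+01,  1.19578926e-04,
        1.09255532e-02,  1.30083941e-05]), 'position': array([0.23408672, 0.52463034, 0.23045065]), 'ee_rot': array([-2.97725532e-04,  2.08360797e-01,  9.78051609e-01, -8.60350025e-04]), 'contact_force': array([0.51238266, 0.4638664 , 0.80077972]), 'moment': array([-0.02695565, -0.0008883 ,  0.01167724]), 'width': 0.08535728446574821}
{'camera_matrix': array([[415.60933232,   0.        , 321.77884989],
       [  0.        , 415.60933232, 197.80107374],
       [  0.        ,   0.        ,   1.        ]]), 'origin': array([-0.03947648, -0.89691619,  0.70166736]), 'rotation': array([ 0.83356316,  0.46812794, -0.1528079 , -0.25035661])}
{'camera_matrix': array([[451.2669538 ,   0.        , 325.38999443],
       [  0.        , 451.2669538 , 203.68833941],
       [  0.        ,   0.        ,   1.        ]]), 'origin': array([ 0.52132937, -0.01900367,  1.2779533 ]), 'rotation': array([-0.70637472, -0.01439774,  0.00883096,  0.70763654])}
```

View pics/side0.png

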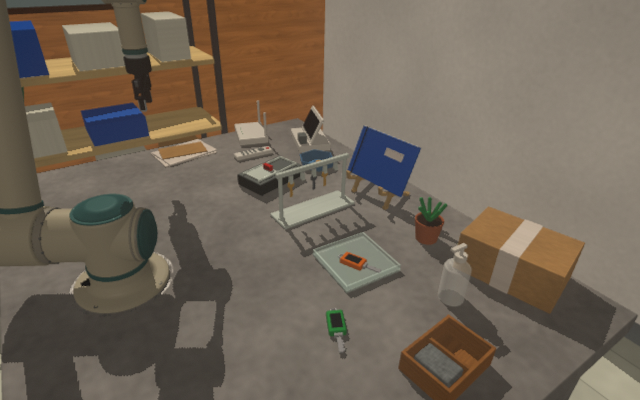

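View pics/top0.png

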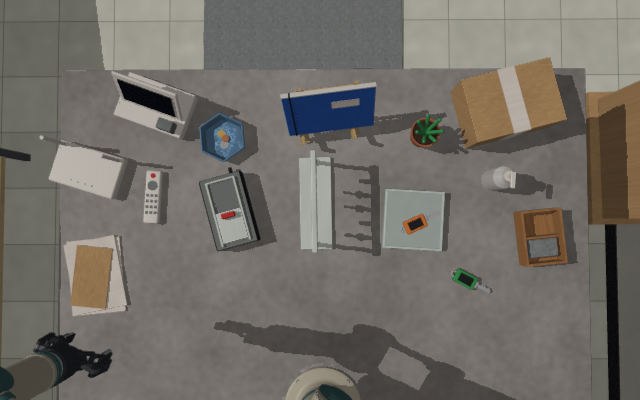

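The side view shows the scanner (268,172), holder (313,190), tray (357,262) with the orange key at (352,260), and the green look-alike at (337,322). In the top view the scanner is at (228,210) with its red grip at (228,215), the holder at (315,203), and the key at (415,224).

```bash
cat > h.py <<'E'
import numpy as np, cv2
from scipy.spatial.transform import Rotation as R
from rig import telemetry, cams, spotter, sign_off
def rot(q): return R.from_quat([q[1],q[2],q[3],q[0]])
def cloud(n,d):
    m=cams.camera_model(n);K=m['camera_matrix']
    v,u=np.mgrid[0:d.shape[0],0:d.shape[1]]
    p=np.stack([(u-K[0,2])/K[0,0]*d,-(v-K[1,2])/K[1,1]*d,-d],-1)
    return rot(m['rotation']).apply(p.reshape(-1,3)).reshape(p.shape)+m['origin']
def proj(n,P):
    m=cams.camera_model(n);K=m['camera_matrix']
    p=rot(m['rotation']).inv().apply(np.atleast_2d(P)-m['origin'])
    return np.stack([K[0,2]+K[0,0]*p[:,0]/-p[:,2],K[1,2]-K[1,1]*p[:,1]/-p[:,2]],-1)
def rect(P):
    (c,s,a)=cv2.minAreaRect(P[:,:2].astype(np.float32)*1000)
    return np.round(c,1),np.round(s,1),round(a,1)
E
python3 - <<'E'
from h import *
for n in ("top","side"):
    im,d=cams.get_image(n);P=cloud(n,d)
    np.savez(f"{n}0.npz",im=im,d=d,P=P)
    for q in ("scanner","tray","key_holder","key_center","shutter_grip","shutter","sanitiser","dish","mail_stand","plant"):
        for r in spotter.outline_of(q,n)[:2]:
            m=r['region']&(d>0);p=P[m]
            if len(p)<5: continue
            m2=p[:,2]>np.percentile(p[:,2],95)-.006
            print(n,q,round(r['conf'],2),r['rect'],'all',*rect(p),'z',np.percentile(p[:,2],[2,50,98]).round(3))
# colour
for n in ("top","side"):
    z=np.load(f"{n}0.npz");hsv=cv2.cvtColor(z['im'],cv2.COLOR_RGB2HSV);P=z['P']
    for nm,a,b,roi in (("red",0,6,(190,260,180,240) if n=="top" else (255,285,155,180)),("orange",5,18,(395,435,205,240) if n=="top" else (335,372,248,275))):
        m=((hsv[...,0]>=a)&(hsv[...,0]<=b)|((nm=="red")&(hsv[...,0]>174)))&(hsv[...,1]>150)&(hsv[...,2]>80)
        k=np.zeros_like(m);k[roi[2]:roi[3],roi[0]:roi[1]]=1;m&=k
        p=P[m];print(n,nm,len(p),*rect(p),p.mean(0).round(4),np.percentile(p[:,2],[5,50,95]).round(4))
z=np.load("top0.npz");c=z['im'][160:260,190:460]
cv2.imwrite("pics/crop0.png",cv2.resize(c[:,:,::-1],None,fx=2.96,fy=2.96,interpolation=cv2.INTER_CUBIC))
E
```

```text
top scanner 0.76 [199.9, 169.0, 59.9, 79.1] all [549.2 264.2] [217.  132.4] 15.8 z [0.017 0.047 0.063]
top scanner 0.56 [407.7, 114.1, 33.7, 34.5] all [ 762.9 -289.2] [97.  94.4] 89.0 z [0.001 0.067 0.12 ]
top tray 0.94 [383.9, 189.8, 61.0, 60.5] all [ 518.9 -255.2] [166.4 164.9] 86.5 z [0.001 0.007 0.023]
top tray 0.22 [197.5, 167.2, 61.5, 79.6] all [550.  263.5] [216.6 130.7] 15.0 z [0.01  0.046 0.062]
top key_holder 0.7 [300.9, 151.1, 31.4, 99.8] all [566.5  19. ] [266.9  90.2] 1.0 z [0.005 0.011 0.165]
top key_center 0.78 [404.7, 210.5, 30.6, 21.2] all [ 515. -276.] [ 36.2 106. ] 23.4 z [0.013 0.021 0.027]
top key_center 0.75 [450.4, 268.3, 38.4, 22.4] all [ 346.5 -411.9] [113.5  40.8] 60.7 z [-0.001  0.015  0.021]
top shutter 0.84 [217.4, 211.4, 25.7, 28.7] all [504.5 245.6] [81.6 75.6] 14.0 z [0.046 0.051 0.07 ]
top sanitiser 0.73 [480.8, 169.8, 34.8, 19.6] all [ 629.1 -470.7] [50.  59.1] 76.1 z [0.009 0.099 0.157]
top dish 0.85 [197.1, 112.7, 46.9, 49.6] all [754.  279.6] [145.6 121.8] 5.5 z [0.001 0.009 0.036]
top mail_stand 0.8 [279.7, 82.4, 92.4, 62.9] all [816.6 -19.2] [17
[... 1627 characters left out ...]
ide mail_stand 0.95 [346.3, 123.0, 72.4, 89.0] all [1346.8  490.9] [1710.4  319.2] 46.6 z [0.012 0.128 0.204]
side mail_stand 0.54 [435.6, 243.4, 37.5, 59.1] all [ 704.4 -428.1] [246.6  69.4] 31.1 z [0.001 0.077 0.157]
side plant 0.85 [411.5, 197.6, 35.4, 45.2] all [1267.7   87.1] [1345.9   79. ] 35.3 z [-0.     0.062  0.115]
top red 61 [530.4 126.1] [290.2  16.3] 89.6 [0.5315 0.2495 0.0868] [0.0623 0.0669 0.0721]
top orange 175 [ 506.6 -257.8] [35.9 60.4] 23.5 [ 0.5066 -0.2562  0.0221] [0.018  0.022  0.0259]
side red 35 [530.4 249.7] [15.2 28. ] 9.4 [0.5297 0.2479 0.0625] [0.054  0.0635 0.0687]
side orange 198 [ 502.9 -261.2] [39.3 60. ] 25.1 [ 0.4978 -0.2652  0.0194] [0.0116 0.0207 0.0234]
```

View pics/crop0.png

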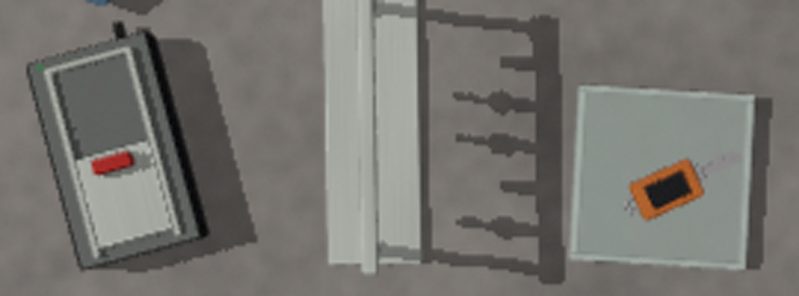

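```bash
python3 - <<'E'
from h import *
z=np.load("top0.npz");P=z['P'];im=z['im'];hsv=cv2.cvtColor(im,cv2.COLOR_RGB2HSV)
v,u=np.mgrid[0:400,0:640]
box=(u>190)&(u<270)&(v>160)&(v<260)
m=box&(P[...,2]>.038)&(P[...,2]<.08)&(P[...,0]<.66)
for e in (0,1):
    mm=cv2.erode(m.astype(np.uint8),np.ones((3,3)),iterations=e)>0
    n,l,st,c=cv2.connectedComponentsWithStats(mm.astype(np.uint8));k=1+np.argmax(st[1:,4])
    print('scanner top',rect(P[l==k]),P[l==k].mean(0))
m=box&(P[...,2]>.0475)&(P[...,2]<.054);print('shutter/rails',rect(P[m]))
r=box&((hsv[...,0]<6)|(hsv[...,0]>174))&(hsv[...,1]>140)&(v>200)&(v<225)&(u>215)&(u<245)
p=P[r];p=p[(p[:,1]>.2)];print('red',len(p),rect(p),p.mean(0));p=p[p[:,2]>.06];print(rect(p))
for nm,b in (("tray",(u>375)&(u<455)&(v>180)&(v<260)&(P[...,2]>.012)&(P[...,2]<.03)),("rail",(u>295)&(u<340)&(v>140)&(v<260)&(P[...,2]>.15))):
    print(nm,rect(P[b]))
b=(u>385)&(u<445)&(v>190)&(v<250)&(P[...,2]>.015)&(P[...,2]<.03)&(hsv[...,1]>150)
print('key',rect(P[b]),P[b].mean(0))
E
```

```text
scanner top (array([544.6, 257.4]), array([199.5, 120.6]), 15.3) [0.54401992 0.25578236 0.04741137]
scanner top (array([544.1, 256.8]), array([191.3, 113.3]), 15.5) [0.54367771 0.25501932 0.04787309]
shutter/rails (array([544.6, 256.9]), array([194.2, 111.9]), 15.3)
red 62 (array([531.8, 253.9]), array([11.8, 34.9]), 17.6) [0.53165727 0.25381627 0.06671642]
(array([531.8, 253.9]), array([11.8, 34.9]), 17.6)
tray (array([ 518.8, -255.2]), array([166.4, 165.2]), 86.5)
rail (array([565.6,   4. ]), array([253.1,  44. ]), 1.3)
key (array([ 506.6, -257.8]), array([35.9, 60.4]), 23.5) [ 0.50663577 -0.25634242  0.02213666]
```

```bash
cat >> h.py <<'E'
def to(pos,yaw,cur=None):
    """tool shift mm + rotvec deg from measured pose to TCP pos, tool down, jaw (tool y) at world yaw deg"""
    s=telemetry.get_state();p=np.array(s['position']);r=rot(s['ee_rot'])
    y=np.array([np.cos(np.radians(yaw)),np.sin(np.radians(yaw)),0]);zz=np.array([0,0,-1.])
    best=None
    for sg in (1,-1):
        M=np.stack([np.cross(sg*y,zz),sg*y,zz],1)
        rv=(r.inv()*R.from_matrix(M)).as_rotvec()
        if best is None or np.linalg.norm(rv)<np.linalg.norm(best): best=rv
    print('clock',round(s['clock'],2),'pos',p.round(4),'F',np.round(s['contact_force'],1),'w',round(s['width'],4),'q',np.round(s['qpos'],2))
    print('shift mm',(r.inv().apply(np.array(pos)-p)*1000).round(1),'rotvec deg',np.degrees(best).round(2))
E
python3 -c "
from h import *
to([.488,.242,.12],105.4)"
```

```text
clock 1.2 pos [0.2344 0.5251 0.2313] F [-0.4 -0.9  0.4] w 0.0853 q [ 1.03  0.28  1.5   0.    1.36 -0.12]
shift mm [-347.  -155.1  111.3] rotvec deg [  0.    -0.   -39.45]
```

>>> {"op": "servo_tool", "data": {
  "steps": [
    [-35,-15,8,0,0,-4],
    [-75,-34,20,0,0,-9],
    [-120,-54,34,0,0,-14],
    [-165,-74,48,0,0,-19],
    [-210,-94,62,0,0,-24],
    [-255,-114,78,0,0,-29],
    [-300,-134,95,0,0,-34],
    [-347,-155,111,0,0,-39.4]
  ],
  "hand": 255,
  "grip_force": 60
}}

```text
clock: 2.0
position: [0.482, 0.2487, 0.1233]
ee_rot: [0.0, -0.135, 0.991, 0.0]
contact_force: [0.8, 0.7, -1.0]
width: 0.0001
```

>>> {"op": "servo_tool", "data": {
  "steps": [
    [0,0,0,0,0,0],
    [0,0,0,0,0,0],
    [0,0,0,0,0,0],
    [0,0,0,0,0,0]
  ]
}}

```text
clock: 2.4
position: [0.4802, 0.2514, 0.1243]
ee_rot: [0.0, -0.134, 0.991, 0.0]
contact_force: [-0.2, -0.0, 1.0]
width: 0.0
```

```bash
python3 -c "
from h import *
to([.488,.242,.057],105.4)
for n in ('side','top'):
    im,d=cams.get_image(n); c=im[130:230,200:360] if n=='side' else im[150:270,180:340]
    cv2.imwrite(f'pics/{n}1.png',cv2.resize(c[:,:,::-1],None,fx=4,fy=4,interpolation=cv2.INTER_CUBIC))
"
```

```text
clock 2.4 pos [0.4802 0.2514 0.1243] F [-0.2 -0.   1. ] w 0.0 q [ 0.35  0.31  1.74  0.    1.09 -1.49]
shift mm [ -5.  -11.2  67.3] rotvec deg [0.03 0.05 0.04]
```

View pics/side1.png

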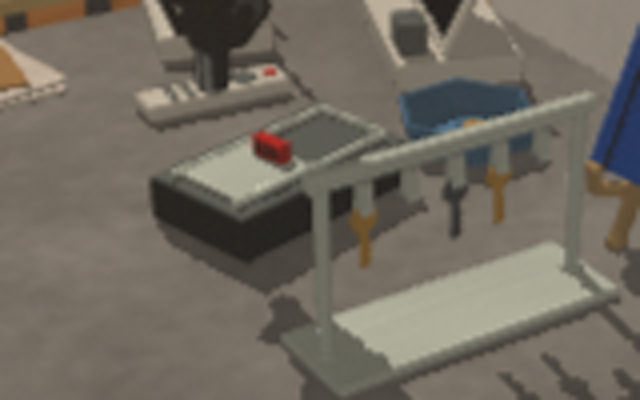

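View pics/top1.png

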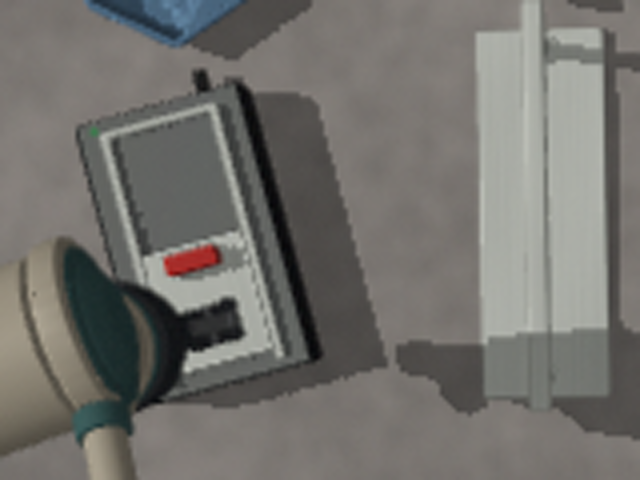

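```bash
python3 -c "
from h import *
print('side crop',(proj('side',[.4802,.2514,.1243])-[200,130])*4,'top crop',(proj('top',[.4802,.2514,.1243])-[180,150])*4)"
```

```text
side crop [[211.98621143  89.22778598]] top crop [[172.89303516 339.14528774]]
```

>>> {"op": "servo_tool", "data": {
  "steps": [
    [-5,-11,20,0,0,0],
    [-5,-11,40,0,0,0],
    [-5,-11,55,0,0,0],
    [-5,-11,65,0,0,0],
    [-5,-11,67,0,0,0],
    [-5,-11,67,0,0,0],
    [-5,-11,67,0,0,0]
  ]
}}

```text
clock: 3.2
position: [0.4891, 0.2414, 0.0575]
ee_rot: [0.001, -0.134, 0.991, 0.0]
contact_force: [-0.9, 0.8, 0.1]
width: -0.0004
```

>>> {"op": "servo_tool", "data": {
  "steps": [
    [-8,0,0,0,0,0],
    [-16,0,0,0,0,0],
    [-24,0,0,0,0,0],
    [-32,0,0,0,0,0],
    [-40,0,0,0,0,0],
    [-40,0,0,0,0,0]
  ]
}}

```text
clock: 3.8
position: [0.5286, 0.2518, 0.0566]
ee_rot: [0.001, -0.133, 0.991, 0.0]
contact_force: [0.8, 0.3, 0.4]
width: -0.0003
```

```bash
cat > look.py <<'E'
from h import *
import sys
t=sys.argv[1]
out=[]
for n,(a,b,c,d_) in (('side',(130,230,200,340)),('top',(150,250,180,320))):
    im,d=cams.get_image(n);out.append(cv2.resize(im[a:b,c:d_,::-1],None,fx=2.8,fy=2.8,interpolation=cv2.INTER_CUBIC))
    hsv=cv2.cvtColor(im,cv2.COLOR_RGB2HSV);P=cloud(n,d)
    m=((hsv[...,0]<6)|(hsv[...,0]>174))&(hsv[...,1]>140)&(hsv[...,2]>70)&(P[...,2]>.045)&(P[...,2]<.08)&(abs(P[...,0]-.57)<.08)&(abs(P[...,1]-.262)<.05)
    p=P[m]
    if len(p)>3:
        u=np.array([.9641,.2656]);w=np.array([.5011,.2450]);s=(p[:,:2]-w)@u
        print(n,len(p),'grip along',s.min().round(4),s.max().round(4),'mid-> travel',round((s.min()+s.max())/2-.030,4))
cv2.imwrite(f'pics/{t}.png',np.hstack(out))
s=telemetry.get_state();print(s['clock'],s['position'].round(4),s['contact_force'].round(1))
E
python3 look.py a2
```

```text
side 21 grip along 0.0357 0.0513 mid-> travel 0.0135
top 4 grip along 0.0492 0.0531 mid-> travel 0.0212
3.9 [0.5277 0.2516 0.0565] [-0.3  0.   0. ]
```

View pics/a2.png

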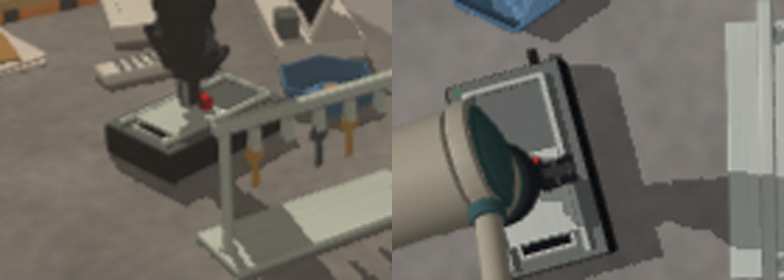

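The fingers are pushing the rib and the window is starting to show as a dark strip at (545,245), so the contact offset is as expected. I'll keep pushing.

>>> {"op": "servo_tool", "data": {
  "steps": [
    [-10,0,0,0,0,0],
    [-20,0,0,0,0,0],
    [-30,0,0,0,0,0],
    [-40,0,0,0,0,0],
    [-50,0,0,0,0,0],
    [-58,0,0,0,0,0],
    [-62,0,0,0,0,0],
    [-62,0,0,0,0,0]
  ]
}}

```text
clock: 4.7
position: [0.5884, 0.2683, 0.0568]
ee_rot: [0.001, -0.134, 0.991, 0.0]
contact_force: [-0.7, 0.0, -0.1]
width: -0.0001
```

>>> {"op": "servo_tool", "data": {
  "steps": [
    [-2,0,0,0,0,0],
    [-4,0,0,0,0,0],
    [-4,0,0,0,0,0]
  ]
}}

```text
clock: 5.0
position: [0.5908, 0.2689, 0.057]
ee_rot: [0.0, -0.134, 0.991, 0.0]
contact_force: [-0.5, -1.0, -0.1]
width: -0.0001
```

```bash
python3 look.py a3
```

```text
side 20 grip along 0.0999 0.117 mid-> travel 0.0785
5.1 [0.5907 0.2689 0.057 ] [-2.2  0.4 -0. ]
```

View pics/a3.png

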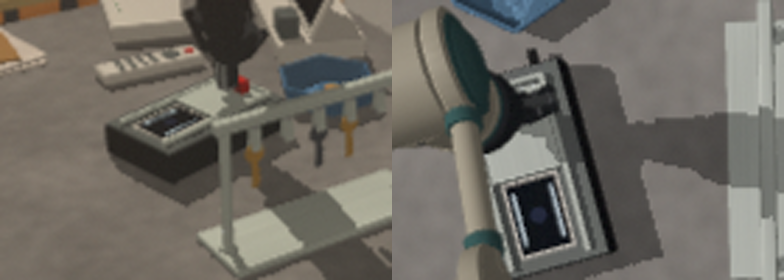

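>>> {"op": "servo_tool", "data": {
  "steps": [
    [-1.5,0,0,0,0,0],
    [-3,0,0,0,0,0],
    [-3,0,0,0,0,0]
  ]
}}

```text
clock: 5.4
position: [0.5908, 0.2689, 0.0568]
ee_rot: [-0.003, -0.134, 0.991, -0.001]
contact_force: [-7.4, -2.0, 5.7]
width: 0.0003
```

>>> {"op": "servo_tool", "data": {
  "steps": [
    [-1.5,0,0,0,0,0],
    [-3,0,0,0,0,0],
    [-3,0,0,0,0,0]
  ]
}}

```text
clock: 5.7
position: [0.5909, 0.269, 0.0567]
ee_rot: [-0.006, -0.134, 0.991, -0.001]
contact_force: [-12.4, -4.2, 8.7]
width: 0.0002
```

The force rises with no further movement, so the shutter is at its end stop. I'll back off and lift.

>>> {"op": "servo_tool", "data": {
  "steps": [
    [8,0,0,0,0,0],
    [16,0,0,0,0,0],
    [20,0,-20,0,0,0],
    [20,0,-55,0,0,0],
    [20,0,-95,0,0,0],
    [20,0,-135,0,0,0],
    [20,0,-165,0,0,0],
    [20,0,-175,0,0,0]
  ]
}}

```text
clock: 6.5
position: [0.5797, 0.2661, 0.2362]
ee_rot: [0.005, -0.134, 0.991, 0.001]
contact_force: [0.6, -0.5, -0.2]
width: 0.0001
```

```bash
python3 look.py a4; python3 -c "
from h import *
to([.507,-.258,.23],23.5)"
```

```text
side 37 grip along 0.0988 0.1158 mid-> travel 0.0773
top 13 grip along 0.1057 0.1175 mid-> travel 0.0816
6.6 [0.5784 0.2656 0.2334] [ 0.7  0.5 -0.3]
clock 6.6 pos [0.5784 0.2656 0.2334] F [ 0.7  0.5 -0.3] w 0.0001 q [ 0.32  0.37  1.37  0.    1.41 -1.52]
shift mm [ 207.4 -486.1    2.2] rotvec deg [ 0.21  0.21 81.85]
```

View pics/a4.png

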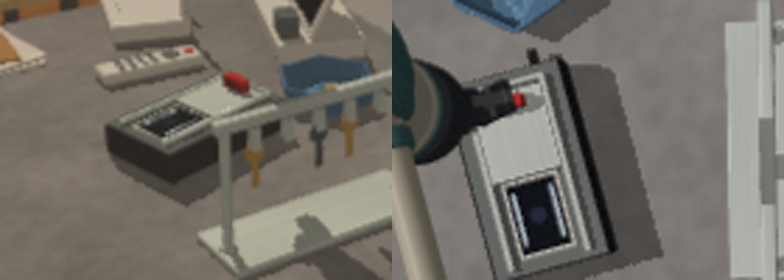

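The window is fully open: travel reads 0.077–0.082 m and the end stop was felt. Next is the key.

>>> {"op": "servo_tool", "data": {
  "steps": [
    [12,-28,0,0,0,6],
    [28,-68,0,0,0,14],
    [46,-110,0,0,0,22],
    [66,-155,0,0,0,30],
    [86,-200,0,0,0,38],
    [104,-245,0,0,0,46],
    [122,-288,0,0,0,54],
    [140,-330,0,0,0,62]
  ],
  "hand": 60
}}

```text
clock: 7.4
position: [0.5281, -0.0916, 0.2292]
ee_rot: [-0.002, 0.399, 0.917, -0.0]
contact_force: [0.2, -0.5, -0.3]
width: 0.0653
```

```bash
python3 -c "
from h import *
to([.507,-.258,.15],23.5)"
```

```text
clock 7.4 pos [ 0.5281 -0.0916  0.2292] F [ 0.2 -0.5 -0.3] w 0.0653 q [-0.3   0.22  1.59  0.    1.34 -1.05]
shift mm [-107.5 -128.8   79.1] rotvec deg [-0.12 -0.16 19.51]
```

>>> {"op": "servo_tool", "data": {
  "steps": [
    [-25,-30,10,0,0,5],
    [-50,-60,22,0,0,10],
    [-75,-90,36,0,0,15],
    [-97,-115,55,0,0,19],
    [-107,-128,72,0,0,19.5],
    [-107,-128,79,0,0,19.5],
    [-107,-128,79,0,0,19.5],
    [-107,-128,79,0,0,19.5]
  ]
}}

```text
clock: 8.2
position: [0.51, -0.2545, 0.1522]
ee_rot: [-0.001, 0.545, 0.838, 0.0]
contact_force: [0.3, 0.5, 0.0]
width: 0.0648
```

```bash
python3 - <<'E'
from h import *
im,d=cams.get_image('side');P=cloud('side',d);hsv=cv2.cvtColor(im,cv2.COLOR_RGB2HSV)
cv2.imwrite('pics/b1.png',cv2.resize(im[160:300,280:440,::-1],None,fx=4,fy=4,interpolation=cv2.INTER_CUBIC))
it,dt=cams.get_image('top');cv2.imwrite('pics/b1t.png',cv2.resize(it[170:270,360:480,::-1],None,fx=4,fy=4,interpolation=cv2.INTER_CUBIC))
v,u=np.mgrid[0:400,0:640]
m=(u>335)&(u<372)&(v>248)&(v<275)&(P[...,2]>.016)&(P[...,2]<.03)&(hsv[...,1]>150);print(rect(P[m]),P[m].mean(0))
to([.506,-.259,.008],23.7)
E
```

```text
(array([ 503.6, -261.4]), array([37.5, 58.6]), 24.0) [ 0.4989347  -0.26412578  0.02125183]
clock 8.3 pos [ 0.5106 -0.2547  0.1533] F [ 0.6 -0.2  0.2] w 0.0652 q [-0.58  0.32  1.64  0.    1.18 -1.  ]
shift mm [ -1.9  -6.1 145.3] rotvec deg [0.05 0.04 0.23]
```

View pics/b1.png

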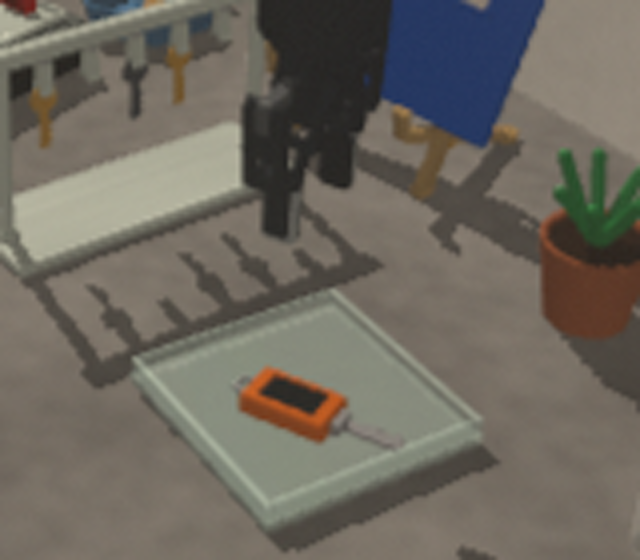

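View pics/b1t.png

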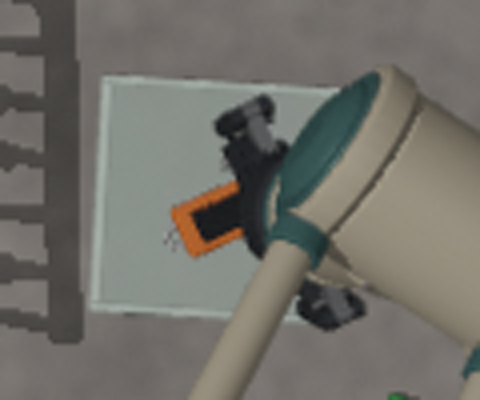

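The key lies as measured, with its blade toward −y, and the open jaws are above it. I'll descend in two stages.

>>> {"op": "servo_tool", "data": {
  "steps": [
    [-2,-6,20,0,0,0],
    [-2,-6,45,0,0,0],
    [-2,-6,70,0,0,0],
    [-2,-6,95,0,0,0],
    [-2,-6,110,0,0,0],
    [-2,-6,118,0,0,0],
    [-2,-6,118,0,0,0],
    [-2,-6,118,0,0,0]
  ]
}}

```text
clock: 9.1
position: [0.5062, -0.2601, 0.0357]
ee_rot: [0.001, 0.545, 0.838, 0.0]
contact_force: [-0.4, -0.5, 1.1]
width: 0.0651
```

```bash
python3 - <<'E'
from h import *
im,d=cams.get_image('side')
cv2.imwrite('pics/b2.png',cv2.resize(im[220:300,300:420,::-1],None,fx=6,fy=6,interpolation=cv2.INTER_CUBIC))
to([.5055,-.259,.008],23.7)
E
```

```text
clock 9.15 pos [ 0.5063 -0.2602  0.0359] F [ 0.2 -0.7 -0.2] w 0.0649 q [-0.6   0.44  1.79  0.    0.91 -1.01]
shift mm [ 1.5 -0.2 27.9] rotvec deg [0.08 0.11 0.18]
```

View pics/b2.png

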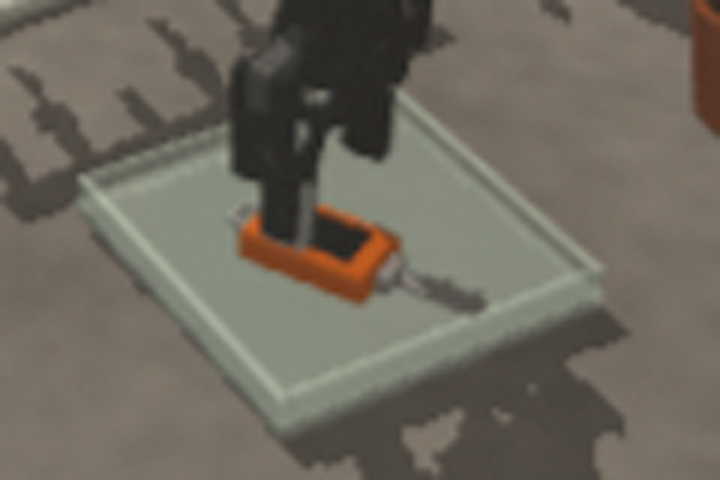

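>>> {"op": "servo_tool", "data": {
  "steps": [
    [2,0,8,0,0,0],
    [2,0,16,0,0,0],
    [2,0,23,0,0,0],
    [2,0,27,0,0,0],
    [2,0,27,0,0,0],
    [2,0,27,0,0,0]
  ]
}}

```text
clock: 9.75
position: [0.5045, -0.2582, 0.0075]
ee_rot: [-0.0, 0.546, 0.838, 0.0]
contact_force: [-0.0, 0.4, 0.4]
width: 0.0653
```

```bash
python3 - <<'E'
from h import *
im,d=cams.get_image('side')
cv2.imwrite('pics/b3.png',cv2.resize(im[220:300,300:420,::-1],None,fx=6,fy=6,interpolation=cv2.INTER_CUBIC))
to([.5055,-.259,.006],23.7)
E
```

```text
clock 9.8 pos [ 0.5047 -0.2583  0.0077] F [ 0.5 -0.6  0.5] w 0.065 q [-0.6   0.47  1.82  0.    0.84 -1.01]
shift mm [-1.   0.5  1.7] rotvec deg [0.01 0.01 0.14]
```

View pics/b3.png

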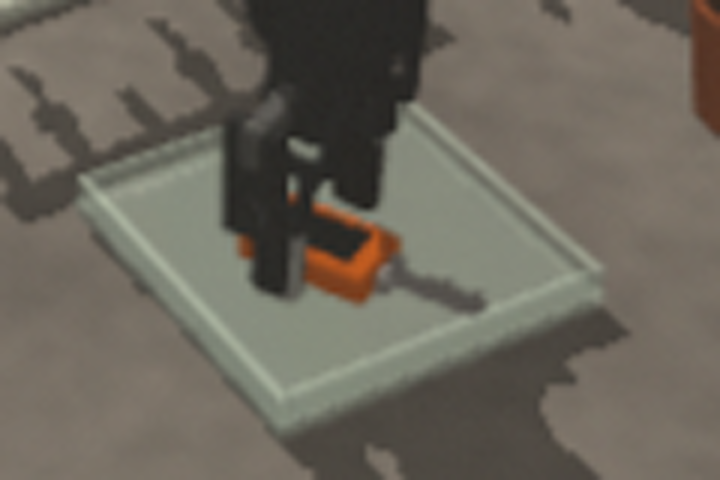

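>>> {"op": "servo_tool", "data": {
  "steps": [
    [-2,0.5,1.5,0,0,0],
    [-2,0.5,1.5,0,0,0]
  ]
}}

```text
clock: 10.0
position: [0.5062, -0.2601, 0.0063]
ee_rot: [0.0, 0.546, 0.838, 0.0]
contact_force: [0.8, 0.8, -0.1]
width: 0.0655
```

>>> {"op": "servo_tool", "data": {
  "steps": [
    [0,0,0,0,0,0],
    [0,0,0,0,0,0],
    [0,0,0,0,0,0],
    [0,0,0,0,0,0],
    [0,0,0,0,0,0],
    [0,0,0,0,0,0],
    [0,0,0,0,0,0]
  ],
  "hand": 255,
  "grip_force": 60
}}

```text
clock: 10.7
position: [0.5061, -0.2599, 0.0066]
ee_rot: [0.0, 0.546, 0.838, 0.0]
contact_force: [0.7, 0.6, 5.7]
width: 0.0365
```

```bash
python3 - <<'E'
from h import *
im,d=cams.get_image('side')
cv2.imwrite('pics/b4.png',cv2.resize(im[220:300,300:420,::-1],None,fx=6,fy=6,interpolation=cv2.INTER_CUBIC))
to([.5055,-.259,.006],23.7)
E
```

```text
clock 10.75 pos [ 0.5061 -0.2599  0.0066] F [0.5 0.1 4.9] w 0.0365 q [-0.6   0.48  1.82  0.    0.84 -1.01]
shift mm [ 1.1 -0.2  0.6] rotvec deg [0.03 0.04 0.15]
```

View pics/b4.png

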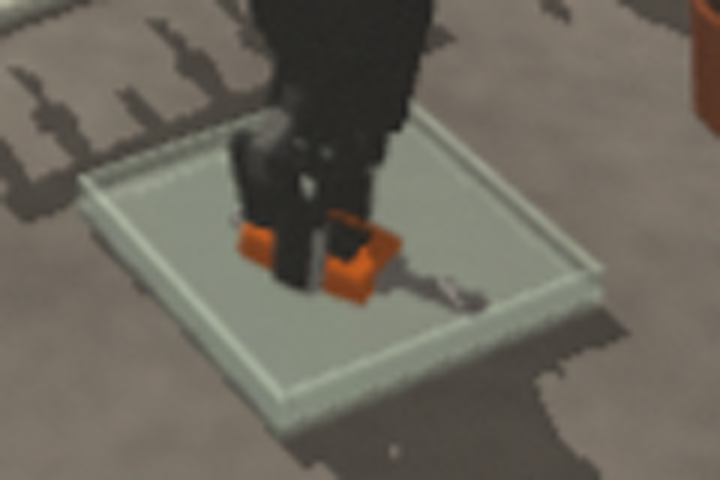

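The key is gripped mid-head at 36.5 mm width. I'll lift it.

>>> {"op": "servo_tool", "data": {
  "steps": [
    [0,0,-5,0,0,0],
    [0,0,-15,0,0,0],
    [0,0,-35,0,0,0],
    [0,0,-65,0,0,0],
    [0,0,-100,0,0,0],
    [0,0,-140,0,0,0],
    [0,0,-180,0,0,0],
    [0,0,-210,0,0,0]
  ]
}}

```text
clock: 11.55
position: [0.506, -0.2598, 0.2193]
ee_rot: [0.001, 0.546, 0.838, 0.0]
contact_force: [-0.3, 0.0, -0.1]
width: 0.0364
```

>>> {"op": "servo_tool", "data": {
  "steps": [
    [0,0,-15,0,0,0],
    [0,0,-15,0,0,0],
    [0,0,-15,0,0,0]
  ]
}}

```text
clock: 11.85
position: [0.5052, -0.2594, 0.2308]
ee_rot: [-0.0, 0.546, 0.838, 0.0]
contact_force: [-0.9, 0.2, -1.5]
width: 0.0362
```

```bash
python3 - <<'E'
from h import *
im,d=cams.get_image('side')
cv2.imwrite('pics/b5.png',cv2.resize(im[130:300,280:440,::-1],None,fx=3.5,fy=3.5,interpolation=cv2.INTER_CUBIC))
to([.5011,.2450,.235],105.4)
E
```

```text
clock 11.9 pos [ 0.5049 -0.2592  0.23  ] F [-0.9 -0.4 -1.2] w 0.0364 q [-0.6   0.27  1.52  0.    1.36 -1.01]
shift mm [462.7 200.4  -4.2] rotvec deg [ 3.000e-02 -1.600e-01 -8.155e+01]
```

View pics/b5.png

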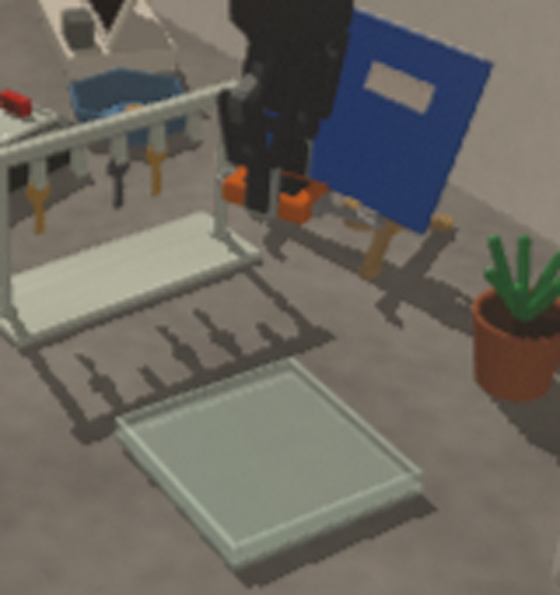

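The key is held level, clear of the tray. I'll carry it over the rail.

>>> {"op": "servo_tool", "data": {
  "steps": [
    [15,6,0,0,0,-3],
    [42,18,-2,0,0,-8],
    [78,34,-3,0,0,-14],
    [115,50,-4,0,0,-21],
    [155,67,-4,0,0,-28],
    [195,85,-4,0,0,-35],
    [235,102,-4,0,0,-42],
    [270,117,-4,0,0,-48]
  ]
}}

```text
clock: 12.7
position: [0.5018, 0.0377, 0.234]
ee_rot: [-0.002, 0.154, 0.988, 0.0]
contact_force: [0.0, -0.7, -1.1]
width: 0.0366
```

```bash
python3 - <<'E'
from h import *
to([.5011,.2450,.20],105.4)
E
```

```text
clock 12.7 pos [0.5018 0.0377 0.234 ] F [ 0.  -0.7 -1.1] w 0.0366 q [-0.06  0.17  1.64  0.    1.33 -1.33]
shift mm [ 63.7 197.3  34.3] rotvec deg [  0.07  -0.17 -33.12]
```

>>> {"op": "servo_tool", "data": {
  "steps": [
    [12,36,0,0,0,-6],
    [24,72,0,0,0,-12],
    [36,108,0,0,0,-18],
    [46,142,4,0,0,-24],
    [54,168,14,0,0,-29],
    [60,186,24,0,0,-32],
    [64,197,34,0,0,-33],
    [64,197,34,0,0,-33]
  ]
}}

```text
clock: 13.5
position: [0.5019, 0.2427, 0.1987]
ee_rot: [-0.003, -0.131, 0.991, -0.0]
contact_force: [-0.5, -0.4, -1.8]
width: 0.0364
```

>>> {"op": "servo_tool", "data": {
  "steps": [
    [0,0,0,0,0,0],
    [0,0,0,0,0,0],
    [0,0,0,0,0,0]
  ]
}}

```text
clock: 13.8
position: [0.5046, 0.2408, 0.2018]
ee_rot: [0.001, -0.129, 0.992, -0.0]
contact_force: [0.1, -0.0, -0.6]
width: 0.0366
```

```bash
python3 - <<'E'
from h import *
o=[]
for n in('side','top'):
    im,d=cams.get_image(n);np.savez(f'{n}6.npz',im=im,d=d)
    P=cloud(n,d);hsv=cv2.cvtColor(im,cv2.COLOR_RGB2HSV)
    m=(hsv[...,0]>5)&(hsv[...,0]<19)&(hsv[...,1]>170)&(P[...,2]>.17)&(P[...,2]<.25)&(abs(P[...,0]-.5)<.12)&(abs(P[...,1]-.245)<.12)
    p=P[m];u=np.array([.9641,.2656]);vv=np.array([-.2656,.9641]);pc=p-telemetry.get_state()['position']
    if len(p)>3: print(n,len(p),'along',np.percentile(pc[:,:2]@u,[0,2,98,100]).round(4),'across',np.percentile(pc[:,:2]@vv,[0,2,98,100]).round(4),'z',np.percentile(pc[:,2],[0,2,50,98,100]).round(4))
    c=im[100:240,200:340] if n=='side' else im[160:300,160:300]
    o.append(cv2.resize(c[:,:,::-1],None,fx=2.85,fy=2.85,interpolation=cv2.INTER_CUBIC))
cv2.imwrite('pics/c1.png',np.hstack(o))
to([.5011,.2450,.10],105.4)
E
```

```text
side 53 along [-0.0342 -0.0341  0.022   0.0227] across [-0.0228 -0.0213  0.0112  0.0113] z [0.0023 0.003  0.0111 0.0162 0.0169]
top 81 along [-0.0311 -0.0304  0.028   0.029 ] across [-0.0201 -0.02    0.0062  0.0098] z [0.0054 0.0059 0.0145 0.0194 0.0201]
clock 13.9 pos [0.5045 0.241  0.2018] F [ 0.9 -0.3 -0.2] w 0.0364 q [ 0.32  0.27  1.59 -0.    1.28 -1.51]
shift mm [  2.4   4.8 101.8] rotvec deg [-0.    0.06 -0.62]
```

View pics/c1.png

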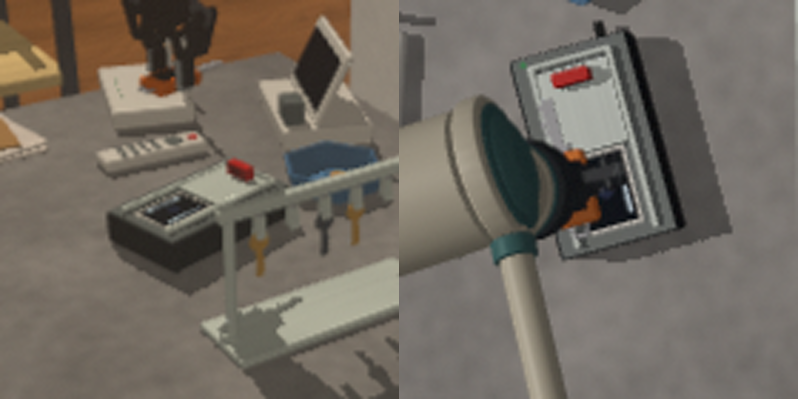

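```bash
python3 - <<'E'
from h import *
o=[]
u=np.array([.9641,.2656]);v=np.array([-.2656,.9641]);w=np.array([.5011,.2450])
for n,(a,b,c,e) in(('side',(150,210,220,310)),('top',(160,260,190,280))):
    im=np.load(f'{n}6.npz')['im'];s=8 if n=='side' else 5
    big=cv2.resize(im[a:b,c:e,::-1],None,fx=s,fy=s,interpolation=cv2.INTER_CUBIC)
    for L,W,col in ((.035,.025,(0,255,0)),):
        q=[np.r_[w+i*L*u+j*W*v,.045] for i,j in((-1,-1),(1,-1),(1,1),(-1,1))]
        p=((proj(n,np.array(q))-[c,a]+.5)*s).astype(int);cv2.polylines(big,[p],True,col,1)
    q=[np.r_[w+.045*u+i*.1*u+j*.06*v,.045] for i,j in((-1,-1),(1,-1),(1,1),(-1,1))]
    p=((proj(n,np.array(q))-[c,a]+.5)*s).astype(int);cv2.polylines(big,[p],True,(255,0,255),1)
    cv2.imwrite(f'pics/w_{n}.png',big)
E
```

```text
(no output)
```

View pics/w_side.png

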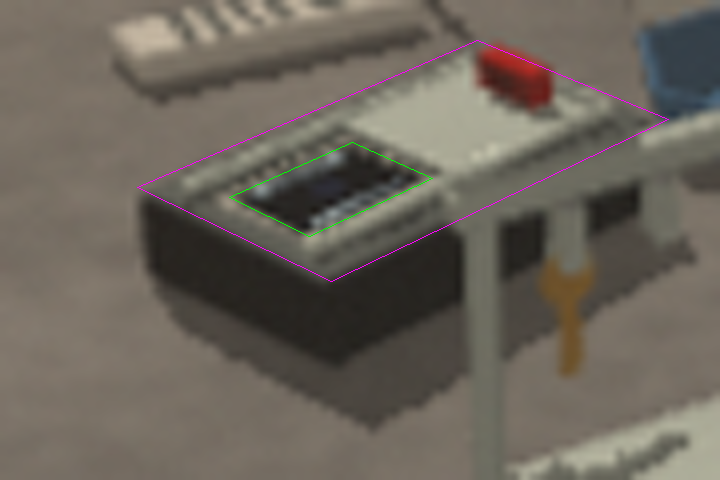

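View pics/w_top.png

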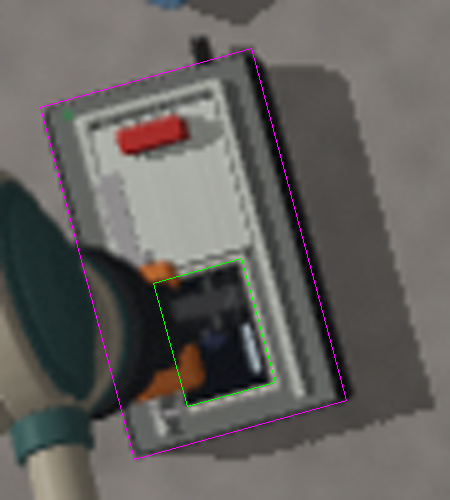

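The window outline (green) fits both views. I'll place the TCP about 1 mm past the window centre along +x, because the head sits about 1 mm behind the TCP.

>>> {"op": "servo_tool", "data": {
  "steps": [
    [1,5,20,0,0,-0.6],
    [1,5,45,0,0,-0.6],
    [1,5,65,0,0,-0.6],
    [1,5,82,0,0,-0.6],
    [1,5,95,0,0,-0.6],
    [1,5,102,0,0,-0.6],
    [1,5,102,0,0,-0.6],
    [1,5,102,0,0,-0.6]
  ]
}}

```text
clock: 14.7
position: [0.5025, 0.2462, 0.0998]
ee_rot: [0.001, -0.134, 0.991, 0.0]
contact_force: [-0.1, 1.0, -1.3]
width: 0.0362
```

```bash
python3 - <<'E'
from h import *
to([.5023,.2453,.0610],105.4)
E
```

```text
clock 14.7 pos [0.5025 0.2462 0.0998] F [-0.1  1.  -1.3] w 0.0362 q [ 0.33  0.36  1.74  0.    1.05 -1.51]
shift mm [ 0.5 -0.8 38.8] rotvec deg [0.01 0.07 0.03]
```

>>> {"op": "servo_tool", "data": {
  "steps": [
    [0.5,-1,8,0,0,0],
    [0.5,-1,16,0,0,0],
    [0.5,-1,24,0,0,0],
    [0.5,-1,31,0,0,0],
    [0.5,-1,36,0,0,0],
    [0.5,-1,38.5,0,0,0],
    [0.5,-1,38.5,0,0,0],
    [0.5,-1,38.5,0,0,0]
  ]
}}

```text
clock: 15.5
position: [0.5019, 0.2452, 0.0608]
ee_rot: [0.0, -0.134, 0.991, 0.0]
contact_force: [0.2, 0.4, -1.1]
width: 0.0364
```

```bash
cat > chk.py <<'E'
from h import *
import sys
o=[]
u=np.array([.9641,.2656]);vv=np.array([-.2656,.9641]);w=np.array([.5011,.2450])
for n,(a,b,c,e) in(('side',(140,210,220,310)),('top',(180,260,190,270))):
    im,d=cams.get_image(n);P=cloud(n,d);hsv=cv2.cvtColor(im,cv2.COLOR_RGB2HSV)
    m=(hsv[...,0]>5)&(hsv[...,0]<19)&(hsv[...,1]>170)&(P[...,2]>.05)&(P[...,2]<.1)&(abs(P[...,0]-.5)<.06)&(abs(P[...,1]-.245)<.06)
    p=P[m];q=p[:,:2]-w
    if len(p)>3: print(n,len(p),'along',np.percentile(q@u,[0,2,98,100]).round(4),'across',np.percentile(q@vv,[0,2,98,100]).round(4),'z',np.percentile(p[:,2],[0,2,50,98,100]).round(4))
    big=cv2.resize(im[a:b,c:e,::-1],None,fx=5,fy=5,interpolation=cv2.INTER_CUBIC)
    for zz,col in((.060,(0,255,0)),(.076,(255,255,0))):
        pp=((proj(n,np.array([np.r_[w+i*.031*u+j*.019*vv,zz] for i,j in((-1,-1),(1,-1),(1,1),(-1,1))]))-[c,a]+.5)*5).astype(int);cv2.polylines(big,[pp],True,col,1)
    o.append(cv2.copyMakeBorder(big,0,400-big.shape[0],0,0,cv2.BORDER_CONSTANT))
cv2.imwrite(f'pics/{sys.argv[1]}.png',cv2.resize(np.hstack(o),(798,375)))
to([.5023,.2453,.0610],105.4)
E
python3 chk.py d1
```

```text
side 52 along [-0.0345 -0.0343  0.026   0.0288] across [-0.0231 -0.0215  0.0087  0.0125] z [0.0629 0.063  0.0725 0.0776 0.0777]
top 44 along [-0.0297 -0.0291  0.0296  0.0308] across [-0.0186 -0.0184  0.0008  0.002 ] z [0.0706 0.0712 0.0758 0.0803 0.0805]
clock 15.6 pos [0.502  0.2452 0.061 ] F [ 0.1 -0.5 -1.3] w 0.0365 q [ 0.33  0.4   1.79  0.    0.96 -1.51]
shift mm [-0.3 -0.   0. ] rotvec deg [0.01 0.05 0.05]
```

View pics/d1.png

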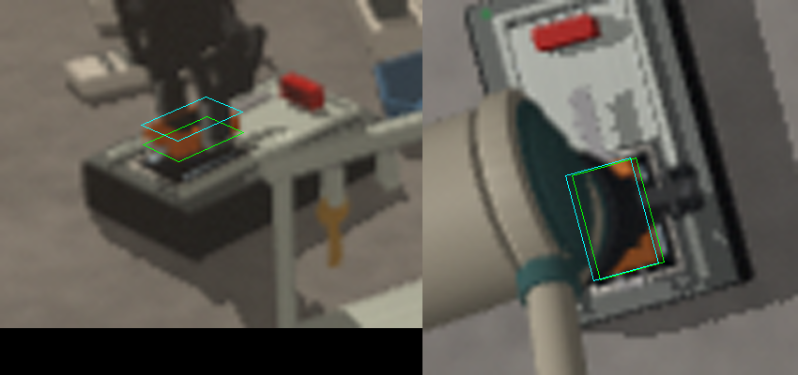

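The head fits the predicted box in both views: top view along −30…+31 mm, top surface at z ≈ 0.076, and the shutter grip still at its end. I'll let it settle and hand in.

>>> {"op": "servo_tool", "data": {
  "steps": [
    [0,0,0,0,0,0],
    [0,0,0,0,0,0],
    [0,0,0,0,0,0],
    [0,0,0,0,0,0],
    [0,0,0,0,0,0]
  ]
}}

```text
clock: 16.1
position: [0.5017, 0.2451, 0.0608]
ee_rot: [0.0, -0.134, 0.991, 0.0]
contact_force: [0.2, 0.2, -1.5]
width: 0.0367
```

```bash
python3 - <<'E'
from h import *
s=telemetry.get_state();print(s['position'],s['contact_force'],abs(s['qd']).max(),s['width'])
print(sign_off())
E
```

```text
[0.50172224 0.24513125 0.06076998] [ 0.21290853  0.18743404 -1.49872188] 0.001296877970016817 0.03666722452459648
the job is handed in; nothing more can be done
None
```

I opened the shutter, carried the key over the rail and handed the job in at about 16 s, with the key held level over the window. The hand-in reports no verdict, so the result below rests on my own last checks.

- **Shutter:** I pushed it to its end stop and the force rose to about 13 N with no more movement. After I backed off, the top camera read about 82 mm of travel and the side camera about 77 mm. The side camera read about 3 mm low on most things. In the last picture the grip is still at the open end.
- **Carry:** The key went over the rail at about 0.24 m. I moved nothing else on purpose, and neither the forces nor the pictures showed a bump. I did not re-measure where the loose things stand at the end.
- **Final pose:**
  - **In plan:** the head is centred within about 1 mm of the window centre by the top camera. The side camera puts it about 3 mm toward the scanner's −x end; both are inside the 10 mm limit.
  - **Direction:** the jaws are within 0.1° of the wanted angle, and the blade points toward the shutter.
  - **Height:** the underside is about 15 mm above the glass.
  - **Held still:** the grip width is steady at 36.5 mm, the wrist force is only about the weight of the key, and joint speeds are near zero.

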